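Hold the corneal-thickness probe on the practice eye

TASK

Check the white cordless pen probe on the practice eye: first press the open retaining ring of the eye holder down by its tab until it snaps shut and stays shut by itself, then lift the probe straight out of its charging stand. Finish while holding the probe lightly on the eye: its sprung tip in the middle of the black pupil, the pen in line with the direction in which the eye looks (square to the cornea), and the tip pushed in about half of its 8 mm travel. Never press hard on the eye, touch it with nothing but the probe, and leave the other things on the desk where they are.

Things in the scene. Friction and masses are not known exactly. Their poses are not given: they have to be found in the camera images.
- eye_holder: holder for practice eyes, fixed to the desk, 105 mm wide, 85 mm high: grey base 96 x 100 mm, two aluminium uprights, a black clamping knob on the right one, and between them a tilting black cup 42 mm across with the practice eye. Origin: underside centre of the base; z up; its front (the ring's tab side) faces its -x, roughly towards the robot
- practice_eye: life-size model eye (white ball 24 mm, blue iris 12 mm, black pupil 8 mm, clear cornea) in the cup. Origin: the ball's centre, 70 mm above the desk. z: direction of gaze, out through the pupil, tilted 6 to 22 degrees from vertical towards the holder's front (varies; the cup is clamped there); y: level, parallel to the ring's hinge. Only the probe may touch it
- pupil_centre (a point): top of the cornea over the centre of the black pupil, 12.9 mm from the ball's centre along the gaze. Shut, the ring's upper face lies 3.4 mm below it
- retaining_ring (a joint): aluminium ring (4 mm thick, 42 mm across, 22 mm opening) that clamps the eye in its cup, rad: 0 = shut, flat round the eye, a solid stop; grows as it lifts; starts at 0.7 to 1.2; its stiff hinge keeps it where it is left. From about 0.16 to 0 it is pushed past a sprung ball catch (about 5 to 8 N down on the tab), which then holds it shut by itself, under 0.02
- ring_hinge (a point): middle of the ring's hinge axis, at the back of the cup: in the practice eye's frame at x = +26, z = +6 mm; the axis is the eye's y
- tab_top (a point): pressing point on the upper face of the ring's tab (18 mm wide, 28 mm long, grooved), 64 mm from the hinge axis; with the ring shut it lies in the practice eye's frame at x = -38, z = +9.5 mm, and the tab ends 9 mm farther out
- pen_probe: white cordless pen probe for corneal thickness, 143 mm long, 60 to 120 g, standing tip down in its stand. Origin: end of the unpressed tip; z: along the pen from tip to butt. Grip: rounded block 22 mm (along y) by 27 mm (along x) from z = 71 to 143 mm; a teal collar 31 mm across at z = 66 to 71 mm rests on the stand's rim; below it a 22 mm barrel tapers to the tip
- tip_end (a point): end of the probe's sprung dark steel tip, 5 mm across; moves with the tip
- probe_tip (a joint): how far the sprung tip is pushed into the pen, m: 0 = free, 0.008 = fully in; the spring needs about 1.0 N at the start, 2.6 N at half travel (4 mm), 4.2 N at the end
- probe_stand: white charging stand, fixed to the desk: foot 86 x 74 x 15 mm, upright socket tube 42 mm across, rim 85 mm above the desk, bore 27 mm. The probe hangs in it by its collar, tip 19 mm above the desk, and comes out straight up (lift it by 70 mm). Origin: underside centre. Which of holder and stand is on the left changes
- eye_drops_a: eye drop bottle with red cap, 25 mm across, 65 mm high, standing; origin underside centre; bystander
- eye_drops_b: eye drop bottle with blue cap, 25 mm across, 65 mm high, standing; origin underside centre; bystander
- contact_case: contact lens case, 28 x 62 x 16 mm, one blue and one white cap; bystander
- pen_torch: white pen torch lying flat, 137 mm long, 13 mm thick; bystander
- occluder: black occluder paddle lying flat, 62 x 206 x 4 mm; bystander
- cleaner_spray: blue lens cleaner pump bottle, 37 mm across, 133 mm high, standing; bystander

How it is judged:
By the outcome, as a careful person would: the job done as asked, in the order asked, and still so for the second after the job is handed in, while the arm keeps its last pose, push and grip.
It also fails if it takes over 54 s, if anything falls off the work surface, if the arm or the gripper's body presses on something with over 40 N, if the wrist force passes 120 N, or if a joint passes its speed limit or range.

ROBOT

A 7-joint arm with a two-finger parallel gripper is mounted at the origin on a cart in front of the work surface, level with it; the furniture and walls round the work are solid. World frame = base frame: x ahead of the robot, y to its left, z up, the work surface at z = 0. Lengths are in m, angles in rad, forces in N, time in s.
With the tool pointing down it reaches from about 0.425 to 0.925 m from the base axis. Payload 6.8 kg.
Tool frame: the origin (TCP) lies at the very end of the fingers, on their centre line; the grasp point (between the pads) lies 19 mm behind it; z points along the fingers, y is the line along which they close (so a half turn about z gives the same grasp; the last joint's range is limited). The gripper opens to 85 mm and grips with 20 to 120 N. Pads are 22 mm wide; open, the fingers measure 114 mm over their backs; the gripper's body (76 mm by 85 mm) begins 54 mm behind the grasp point. The pads swing forward as they close: fully open they stand 13 mm farther back than shut.
Start: joints at [1.229, 0.477, 0.022, 1.555, -0.011, 1.109, -0.083], TCP at [0.156, -0.657, 0.231] pointing down, gripper open.
Joint ranges: [-2.96, 2.96], [-0.34, 2.1], [-1.41, 1.46], [0.24, 2.44], [-1.37, 4.51], [0.17, 1.92], [-2.96, 2.96]. Speed limits (rad/s): [2.39, 2.39, 3.14, 3.14, 3.14, 3.14, 3.14].

INTERFACE

Orientations are given as a unit quaternion [w, x, y, z].
In Python, from station import bot gives the robot as it stands.
- The arm moves only by the tool nudge_tcp, called after "Call:" by a JSON object that holds its "fn" and its "kwargs". Schema: {"type":"object","properties":{"offsets":{"type":"array","items":{"type":"number"},"minItems":5,"maxItems":100},"grip_force":{"type":"number"},"only":{"type":"string"},"quiet":{"type":"boolean"},"lines":{"type":"string"}},"required":["offsets"],"additionalProperties":false}. offsets is one flat list of numbers that holds 1 to 20 rows one after another, with no inner brackets; each row has 5 numbers: dx, dy, dz in shares of the most that a row can go, 1 being 50 mm, then a turn about the tool's z in fractions of the full range, 1 being 4 rad, then the opening from 0.0 (shut) to 1.0 (fully open); each row shifts and turns the commanded pose from where the row before left it, along the tool's axes as they then stand; what a row does not reach is not made up. A row lasts 1/10 s, in which the tool goes at most 0.05 m and 0.15 rad, less where a joint would pass 70% of its speed; a pose out of reach is approached as far as the arm can. The fingers move at their own pace and stop on an object; grip_force is the grip in N (left out, the last holds). Time passes only in rows, so rows that do not move let the fingers close. The tool returns the time, the measured TCP pose, the force, the opening and the grip force at its end. only (a regular expression) keeps the lines of the reply that match it, lines (a string "A,B") keeps lines A to B, and quiet returns only ok. No shift or turn number may pass 1 either way. Input that does not fit is refused with a message, and nothing moves.
- bot.get_obs(): the state, without advancing time (a new reading comes with each control period).
- bot.read_camera(name): name is "scene" or "top" or "wrist"; returns the picture (384x512x3 uint8, blue, green, red); there is no depth.
- bot.camera_info(name): a dict with "vertical_fov" (degrees; the focal length in pixels is half the picture's height over the tangent of half this angle, whatever the lens; pixels are square), "cx", "cy" (the principal point, pixels), "view" (4x4, takes a point from world to camera coordinates); the wrist camera has in their place "hand_eye" (4x4, takes a point from camera to tool coordinates, whose origin is the TCP and whose axes are the flange's). Camera axes: x right, y up, looking along -z (the intrinsics and any distortion apply to the point x, -y, -z); pixel columns grow to the right and rows downward; lengths in m; the calibration is good to about 2 mm. A picture is of the moment at which its call begins: read the wrist's pose just before it. camera_info takes no time and is no camera call.
- bot.hand_in(): hands the job in; it is judged then, once.
The state is a dict: "t": time; "q": joint angles; "joint_vel": joint speeds; "joint_torque": joint torques, N m; "eef_pos": TCP position; "tool_rot": TCP orientation; "contact_force": force on the tool from outside, world axes, zero at the start; "torque": the same for the moment, N m; "gripper_width": opening from 0.0 (shut) to 1.0 (fully open); "grasp_force": force on a finger pad.
Only numpy, scipy, OpenCV 4.12 (cv2) and the standard library are available. Lean on these libraries where they do the work, as an engineer would, in place of code of your own. Each camera call takes 0.05 s, during which the arm holds its last target. There are 200 camera calls.

## Working session

There is one attempt and no reset: what is moved stays moved. The work goes in short steps, Python scripts to look and compute and a tool call to move; the robot and the scene stay as the last step left them, time stands still between calls to the robot, and variables do not carry over. Pictures are saved under pics/ and viewed, at most 10 in all, crops included, and the job is handed in when it is done.

```bash
ls; mkdir -p pics; python3 - <<'E'
from station import bot
import cv2,numpy as np
np.set_printoptions(precision=4,suppress=True)
o=bot.get_obs();print(o)
for n in("scene","top","wrist"):print(n,bot.camera_info(n))
a=bot.read_camera("scene");b=bot.read_camera("top")
cv2.imwrite("pics/scene.png",a);cv2.imwrite("pics/top.png",b)
cv2.imwrite("pics/s2.png",cv2.resize(a,(800,600),interpolation=cv2.INTER_CUBIC))
cv2.imwrite("pics/t2.png",cv2.resize(b,(800,600),interpolation=cv2.INTER_CUBIC))
E
```

```text
pics
station.py
{'t': 0.0, 'q': array([ 1.2289,  0.4778,  0.0223,  1.5565, -0.0115,  1.1093, -0.0831]), 'joint_vel': array([ 0.0002,  0.0008, -0.0006, -0.0016, -0.0001,  0.0006, -0.0011]), 'joint_torque': array([ -0.0001, -59.6462,   1.6078, -28.12  ,   0.0124,   0.0095,
         0.    ]), 'eef_pos': array([ 0.1562, -0.656 ,  0.2303]), 'tool_rot': array([-0.0009,  0.9932,  0.1166, -0.0002]), 'contact_force': array([ 0.4403,  0.3698, -0.3938]), 'torque': array([-0.0525, -0.0091,  0.0136]), 'grasp_force': 0.0, 'gripper_width': 1.0005720576727777}
scene {'vertical_fov': 53.94290705894634, 'cx': 257.4286034464195, 'cy': 194.40278687268767, 'view': array([[-0.8588, -0.5123,  0.0063,  0.3331],
       [ 0.2992, -0.4915,  0.8179, -0.2888],
       [-0.4159,  0.7043,  0.5754, -0.7534],
       [ 0.    ,  0.    ,  0.    ,  1.    ]])}
top {'vertical_fov': 50.2502977127197, 'cx': 257.25031233505393, 'cy': 191.00234611629176, 'view': array([[-0.0041, -1.    ,  0.0048, -0.1959],
       [ 0.9743, -0.0029,  0.2251, -0.5175],
       [-0.2251,  0.0056,  0.9743, -0.9971],
       [ 0.    ,  0.    ,  0.    ,  1.    ]])}
wrist {'vertical_fov': 71.6644292875289, 'cx': 255.6035689012999, 'cy': 193.13208797305575, 'hand_eye': array([[-0.0007,  0.946 ,  0.3241,  0.083 ],
       [ 1.    ,  0.0003,  0.0011, -0.0005],
       [ 0.0009,  0.3241, -0.946 , -0.1442],
       [ 0.    ,  0.    ,  0.    ,  1.    ]])}
```

View pics/s2.png

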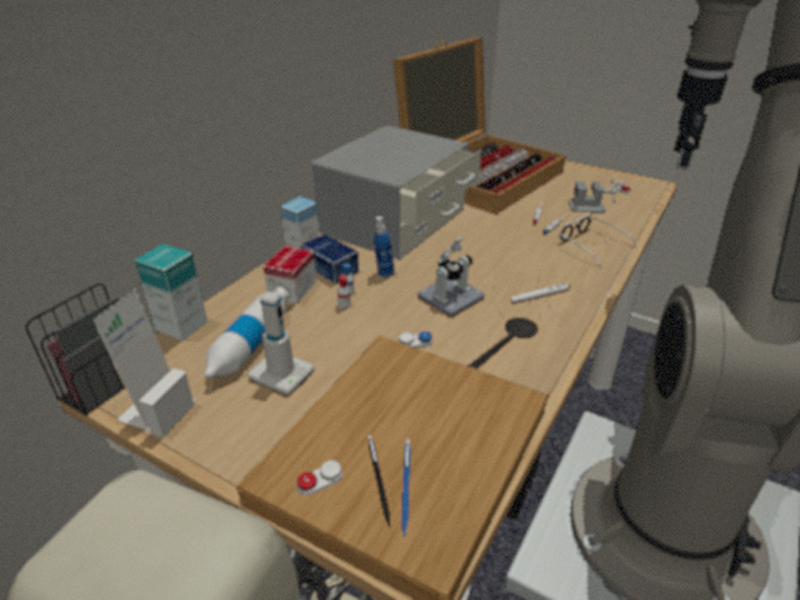

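View pics/t2.png

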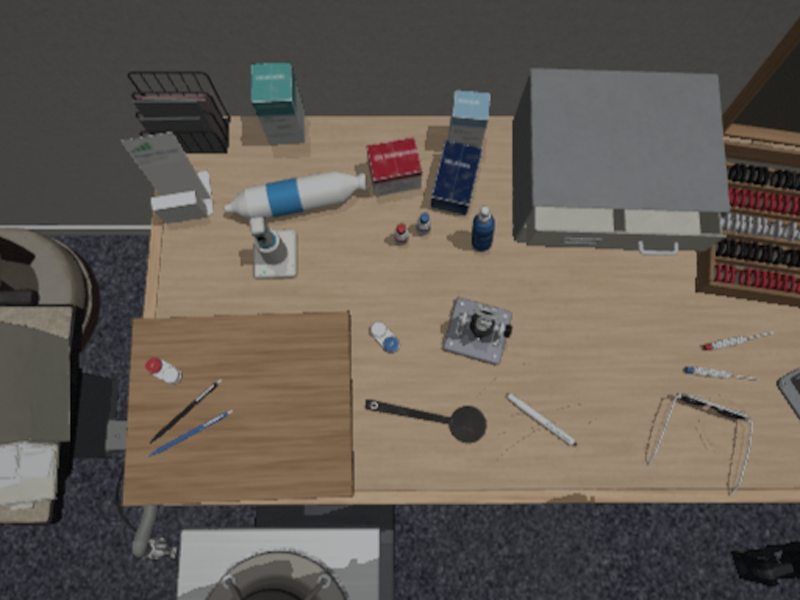

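The scene picture shows the holder at about (452,280) and the stand at about (277,365). In the top picture the holder base is centred near (478,330), with corners near (458,297), (512,308), (502,362) and (443,350). The stand foot is centred near (275,254). Both pictures are at 800x600 scale.

```bash
cat > h.py <<'E'
import numpy as np,cv2
from scipy.spatial.transform import Rotation as R
from station import bot
np.set_printoptions(precision=4,suppress=True)
def T_tool(o):
    T=np.eye(4);w,x,y,z=o["tool_rot"];T[:3,:3]=R.from_quat([x,y,z,w]).as_matrix();T[:3,3]=o["eef_pos"];return T
def cam(name,T=None):
    c=bot.camera_info(name);f=192/np.tan(np.radians(c["vertical_fov"]/2))
    V=np.array(c["view"]) if T is None else np.linalg.inv(T@np.array(c["hand_eye"]))
    return f,c["cx"],c["cy"],V
def proj(c,p):
    f,cx,cy,V=c;q=V[:3,:3]@p+V[:3,3];return np.array([cx+f*q[0]/-q[2],cy-f*q[1]/-q[2]])
def ray(c,u):
    f,cx,cy,V=c;d=V[:3,:3].T@np.array([(u[0]-cx)/f,-(u[1]-cy)/f,-1]);return -V[:3,:3].T@V[:3,3],d/np.linalg.norm(d)
def onz(c,u,z):
    o,d=ray(c,u);return o+d*(z-o[2])/d[2]
def tri(cs,us):
    A=np.zeros((3,3));b=np.zeros(3);rs=[ray(c,u) for c,u in zip(cs,us)]
    for o,d in rs:
        P=np.eye(3)-np.outer(d,d);A+=P;b+=P@o
    p=np.linalg.solve(A,b);return p,[float(np.linalg.norm(np.cross(p-o,d))) for o,d in rs]
E
python3 - <<'E'
from h import *
s=800/512
t=cam("top");c=cam("scene")
for u in[(458,297),(512,308),(502,362),(443,350)]:print("hold",onz(t,np.array(u)/s,.012))
for u in[(255,233),(297,232),(298,276),(254,277)]:print("stand",onz(t,np.array(u)/s,.015))
for n,a,b in[("eye~",(456,262),(483,322)),("pen top",(272,293),(258,222)),("red",(344,277),(401,228))]:print(n,tri([c,t],[np.array(a)/s,np.array(b)/s]))
E
```

```text
hold [ 0.53  -0.295  0.012]
hold [ 0.5103 -0.3876  0.012 ]
hold [ 0.417  -0.3667  0.012 ]
hold [ 0.4378 -0.2673  0.012 ]
stand [0.6462 0.0605 0.015 ]
stand [ 0.6479 -0.0134  0.015 ]
stand [ 0.5676 -0.0178  0.015 ]
stand [0.566  0.0584 0.015 ]
eye~ (array([ 0.4685, -0.3284,  0.0833]), [0.0038024477043783157, 0.0038024477043783157])
pen top (array([0.6108, 0.0206, 0.1631]), [0.0024992366569687756, 0.002499236656968762])
red (array([ 0.6363, -0.1972,  0.0645]), [0.0013470017857752784, 0.0013470017857751494])
```

The rows are not in the units I measure in: shifts go in shares of 50 mm and turns go in shares of 4 rad. I convert before sending: 0.0314 m is 0.628, -0.0203 m is -0.406, 0.116 rad / 4 = 0.029.

Call:
{"fn": "nudge_tcp", "kwargs": {"offsets": [0.628,-0.406,0,0,0,0.628,-0.406,0,0,0,0.628,-0.406,0,0,0,0.628,-0.406,0,0,0,0.628,-0.406,0,0,0,0.628,-0.406,0,0,0,0.628,-0.406,0,0,0,0.628,-0.406,0,0,0,0.628,-0.406,0,0,0,0.628,-0.406,0,0,0,0.628,-0.406,0,0,0,0.628,-0.406,0,0,0,0,0,0,0.029,0,0,0,0,0.029,0,0,0,0,0.029,0,0,0,0,0.029,0,0,0,0,0,0,0,0,0,0,0], "grip_force": 60}}

```text
t: 1.9
eef_pos: [0.4664, -0.3322, 0.231]
tool_rot: [-0.0, 0.994, -0.113, -0.0]
contact_force: [0.6, 0.2, -1.4]
gripper_width: -0.0
grasp_force: 0.0
```

```bash
cat > look.py <<'E'
import sys,pickle
from h import *
n=sys.argv[1]
o=bot.get_obs();T=T_tool(o);im=bot.read_camera("wrist");pickle.dump(T,open(f"pics/{n}.T","wb"))
cv2.imwrite(f"pics/{n}.png",im)
s=bot.read_camera("scene");cv2.imwrite(f"pics/{n}_s.png",s)
cv2.imwrite(f"pics/{n}_top.png",bot.read_camera("top"))
print(o["t"],o["q"],T[:3])
E
python3 look.py a
```

```text
1.9 [ 0.5684  0.3124 -0.0724  1.8017  0.026   1.029  -1.3117] [[ 0.9743 -0.225  -0.0005  0.4664]
 [-0.225  -0.9743  0.0002 -0.3322]
 [-0.0006 -0.0001 -1.      0.231 ]]
```

Converted, -0.03 m is -0.6, 0.01 m is 0.2.

Call:
{"fn": "nudge_tcp", "kwargs": {"offsets": [-0.6,0.2,0,0,0,-0.6,0.2,0,0,0,-0.6,0.2,0,0,0,0,0,0,0,0,0,0,0,0,0]}}

```text
t: 2.55
eef_pos: [0.3717, -0.3414, 0.2316]
tool_rot: [0.0, 0.993, -0.115, 0.0]
contact_force: [0.4, -0.2, -0.1]
gripper_width: 0.001
grasp_force: 0.0
```

```bash
python3 look.py b; python3 - <<'E'
import cv2,numpy as np
a=cv2.imread("pics/a.png");b=cv2.imread("pics/b.png")
cv2.imwrite("pics/ab.png",np.hstack([cv2.resize(i,(400,300),interpolation=cv2.INTER_AREA) for i in(a,b)]))
E
```

```text
2.55 [ 0.6627  0.1985 -0.0497  1.9534  0.0116  0.9892 -1.1939] [[ 0.9735 -0.2287  0.0007  0.3717]
 [-0.2287 -0.9735 -0.0004 -0.3414]
 [ 0.0008  0.0002 -1.      0.2316]]
```

View pics/ab.png

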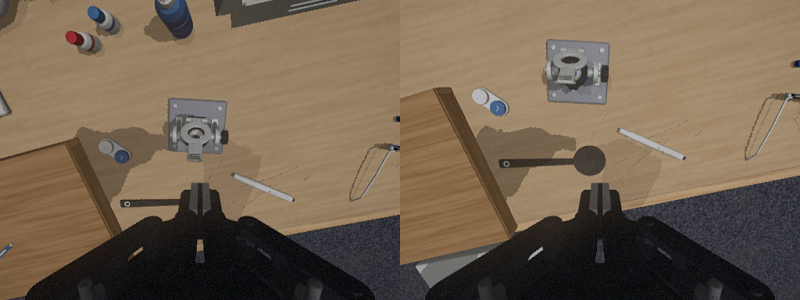

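```bash
python3 - <<'E'
import cv2,numpy as np
a=cv2.imread("pics/a.png")[115:215,200:300];b=cv2.imread("pics/b.png")[45:145,180:280]
cv2.imwrite("pics/ab2.png",np.hstack([cv2.resize(i,(400,400),interpolation=cv2.INTER_CUBIC) for i in(a,b)]))
E
```

```text
(no output)
```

View pics/ab2.png

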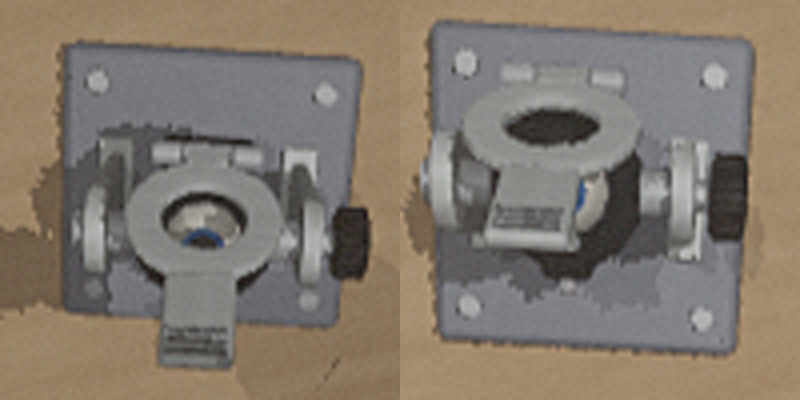

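Enlarged crops, left from pose a and right from pose b. The ring is open, its hinge centre is at (208,153) on the left and (564,76) on the right. The tab end is at about (195,362) left and (526,243) right, and the base screws are clear in both.

```bash
python3 - <<'E'
from h import *
import pickle
ca=cam("wrist",pickle.load(open("pics/a.T","rb")));cb=cam("wrist",pickle.load(open("pics/b.T","rb")))
A=lambda u:(199.5+u[0]/4+.125,114.5+u[1]/4+.125)
B=lambda u:(179.5+(u[0]-400)/4+.125,44.5+u[1]/4+.125)
P={}
for n,a,b in[("s1",(97,82),(466,62)),("s2",(326,95),(714,76)),("s3",(308,300),(702,318)),("s4",(94,289),(469,306)),("hL",(155,152),(503,73)),("hR",(263,155),(623,79)),("ringc",(204,222),(551,126)),("tabL",(160,361),(478,241)),("tabR",(232,361),(576,246)),("knob",(350,243),(727,184))]:
    P[n],r=tri([ca,cb],[A(a),B(b)]);print(n,P[n],r[0])
c=sum(P[f"s{i}"] for i in range(1,5))/4;print("centre",c)
b=(P["s1"]+P["s2"]-P["s3"]-P["s4"]);l=P["s1"]+P["s4"]-P["s2"]-P["s3"]
print("yaw",np.arctan2(b[1],b[0]),np.arctan2(-l[0],l[1]))
h=(P["hL"]+P["hR"])/2;t=(P["tabL"]+P["tabR"])/2
for n,q in(("ring",P["ringc"]),("tab",t)):
    d=q-h;print(n,np.linalg.norm(d),np.degrees(np.arctan2(d[2],np.hypot(d[0],d[1]))),np.arctan2(-d[1],-d[0]))
E
```

```text
s1 [ 0.516  -0.3003  0.0174] 0.00022805523644965086
s2 [ 0.4949 -0.373   0.0182] 2.3682493098693633e-05
s3 [ 0.426  -0.353   0.0179] 9.568272169152659e-05
s4 [ 0.4471 -0.2802  0.0184] 6.085410970926457e-05
hL [ 0.4998 -0.3199  0.0835] 0.00013319341325040269
hR [ 0.4919 -0.3486  0.0816] 0.0002119550778702261
ringc [ 0.4829 -0.3304  0.1058] 0.0001091023101225819
tabL [ 0.4611 -0.3144  0.1423] 0.0007743570236995304
tabR [ 0.4554 -0.3319  0.1368] 0.0006915527288382373
knob [ 0.4619 -0.3679  0.0822] 0.00037309076350059485
centre [ 0.471  -0.3266  0.018 ]
yaw -0.2836124052982791 -0.28278573275004604
ring 0.0269622488012855 59.788572868911125 -0.28832656693006437
tab 0.0692235428521629 55.50474404388594 -0.2862173804989052
```

Converted, 0.04 m is 0.8, 0.027 m is 0.54, 0.053 rad / 4 = 0.0133.

Call:
{"fn": "nudge_tcp", "kwargs": {"offsets": [0,0,0,0.0133,0,0.52,-0.21,0,0,0,0.54,-0.21,0,0,0,0.52,-0.21,0,0,0,0.52,-0.21,0,0,0,0,0,0.8,0,0,0,0,0.8,0,0,0,0,0,0,0,0,0,0,0,0]}}

```text
t: 3.6
eef_pos: [0.4851, -0.3296, 0.1514]
tool_rot: [-0.0, 0.99, -0.141, -0.001]
contact_force: [0.4, -0.5, 1.0]
gripper_width: -0.0
grasp_force: 0.0
```

```bash
cat > hf.py <<'E'
from h import *
o=bot.get_obs();d=o["eef_pos"]-[0.471,-0.3266,0];c,s=np.cos(-.2836),np.sin(-.2836);T=T_tool(o)
print("t",o["t"],"holder xyz mm",1e3*np.array([c*d[0]+s*d[1],-s*d[0]+c*d[1],d[2]]),"yaw",np.arctan2(T[1,0],T[0,0]),"F",o["contact_force"])
E
python3 hf.py
```

```text
t 3.6 holder xyz mm [ 14.3838   1.0301 151.3532] yaw -0.2822072966714792 F [ 0.4004 -0.4584  0.964 ]
```

Converted, 0.019 m is 0.38, -0.011 m is -0.22.

Call:
{"fn": "nudge_tcp", "kwargs": {"offsets": [0,0.02,0.38,0,0,-0.22,0,0,0,0,-0.1,0,0.04,0,0,-0.1,0,0.04,0,0,-0.12,0,0.12,0,0,-0.1,0,0.12,0,0,-0.08,0,0.16,0,0,-0.06,0,0.14,0,0,-0.12,0,0.1,0,0,-0.1,0,0.08,0,0,-0.12,0,0.08,0,0,0,0,0,0,0,0,0,0,0,0]}}

```text
t: 4.9
eef_pos: [0.4305, -0.3154, 0.0884]
tool_rot: [0.0, 0.99, -0.141, 0.0]
contact_force: [-0.1, 0.1, -0.3]
gripper_width: 0.001
grasp_force: 0.0
```

```bash
python3 hf.py
```

```text
t 4.9 holder xyz mm [-42.0291  -0.5805  88.3513] yaw -0.28327412801702834 F [-0.1406  0.0574 -0.3159]
```

Converted, 0.004 m is 0.08.

Call:
{"fn": "nudge_tcp", "kwargs": {"offsets": [0,0,0.08,0,0,0,0,0.08,0,0,0,0,0,0,0]}}

```text
t: 5.2
eef_pos: [0.4304, -0.3152, 0.0798]
tool_rot: [-0.0, 0.99, -0.141, -0.0]
contact_force: [0.2, -0.5, 0.9]
gripper_width: 0.001
grasp_force: 0.0
```

Call:
{"fn": "nudge_tcp", "kwargs": {"offsets": [0,0,0.06,0,0,0,0,0,0,0]}}

```text
t: 5.4
eef_pos: [0.4304, -0.3152, 0.0768]
tool_rot: [-0.0, 0.99, -0.141, -0.0]
contact_force: [-0.4, -0.7, 0.5]
gripper_width: 0.001
grasp_force: 0.0
```

Call:
{"fn": "nudge_tcp", "kwargs": {"offsets": [0,0,0.04,0,0,0,0,0,0,0]}}

```text
t: 5.6
eef_pos: [0.4307, -0.3154, 0.0754]
tool_rot: [0.0, 0.99, -0.141, 0.0]
contact_force: [-0.9, -0.2, 2.6]
gripper_width: 0.001
grasp_force: 1.3
```

Call:
{"fn": "nudge_tcp", "kwargs": {"offsets": [0,0,0.04,0,0,0,0,0,0,0]}}

```text
t: 5.8
eef_pos: [0.4308, -0.3156, 0.0744]
tool_rot: [0.0, 0.99, -0.141, 0.0]
contact_force: [-3.2, 1.9, 13.3]
gripper_width: -0.002
grasp_force: 6.8
```

Converted, 0.001 m is 0.02.

Call:
{"fn": "nudge_tcp", "kwargs": {"offsets": [0,0,0.02,0,0,0,0,0,0,0], "only": "eef|cont"}}

```text
eef_pos: [0.4308, -0.3157, 0.0739]
contact_force: [-5.5, 3.2, 17.8]
```

Call:
{"fn": "nudge_tcp", "kwargs": {"offsets": [0,0,0.02,0,0,0,0,0,0,0], "only": "eef|cont"}}

```text
eef_pos: [0.4309, -0.3157, 0.0734]
contact_force: [-5.9, 2.9, 22.9]
```

Converted, -0.04 m is -0.8, -0.03 m is -0.6.

Call:
{"fn": "nudge_tcp", "kwargs": {"offsets": [0,0,-0.6,0,0,0,0,-0.8,0,0,0,0,-0.8,0,0,0,0,0,0,0,0,0,0,0,0,0,0,0,0,0], "only": "eef|cont"}}

```text
eef_pos: [0.4298, -0.3149, 0.1802]
contact_force: [-0.1, 0.1, -0.6]
```

```bash
python3 look.py c
```

```text
6.8 [ 0.5795  0.3063 -0.0773  1.9418  0.0298  0.8965 -1.3669] [[ 0.9602 -0.2794 -0.0016  0.4298]
 [-0.2794 -0.9602  0.001  -0.3149]
 [-0.0018 -0.0005 -1.      0.1802]]
```

Call:
{"fn": "nudge_tcp", "kwargs": {"offsets": [-0.6,0,0,0,0,-0.6,0,0,0,0,-0.2,0,0,0,0,0,0,0,0,0,0,0,0,0,0,0,0,0,0,0], "only": "eef|cont"}}

```text
eef_pos: [0.3648, -0.2961, 0.1814]
contact_force: [0.3, 0.4, 0.3]
```

```bash
python3 look.py d; python3 - <<'E'
from h import *
import pickle
ims=[]
for n in "cd":
    T=pickle.load(open(f"pics/{n}.T","rb"));u=proj(cam("wrist",T),np.array([.471,-.3266,.07]));x,y=(u-50).astype(int);x=max(x,0);y=max(y,0);print(n,x,y)
    ims.append(cv2.resize(cv2.imread(f"pics/{n}.png")[y:y+100,x:x+100],(400,400),interpolation=cv2.INTER_CUBIC))
cv2.imwrite("pics/cd.png",np.hstack(ims))
E
```

```text
7.55 [ 0.6171  0.2041 -0.0768  2.0794  0.0202  0.8578 -1.3245] [[ 0.9604 -0.2787  0.001   0.3648]
 [-0.2787 -0.9604 -0.0003 -0.2961]
 [ 0.0011  0.     -1.      0.1814]]
c 205 95
d 205 18
```

View pics/cd.png

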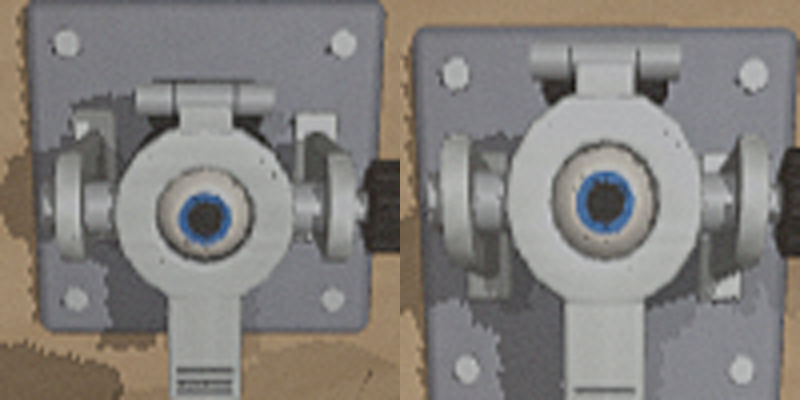

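Both crops show the ring flat round the eye and shut. The pupil is at (206,217) left and (606,200) right, the hinge at (206,97) and (606,61). The tab end is cut off, so I'll crop lower.

```bash
python3 - <<'E'
import cv2,numpy as np
c=cv2.imread("pics/c.png")[125:225,205:305];d=cv2.imread("pics/d.png")[58:158,205:305]
cv2.imwrite("pics/cd2.png",np.hstack([cv2.resize(i,(400,400),interpolation=cv2.INTER_CUBIC) for i in(c,d)]))
E
```

```text
(no output)
```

View pics/cd2.png

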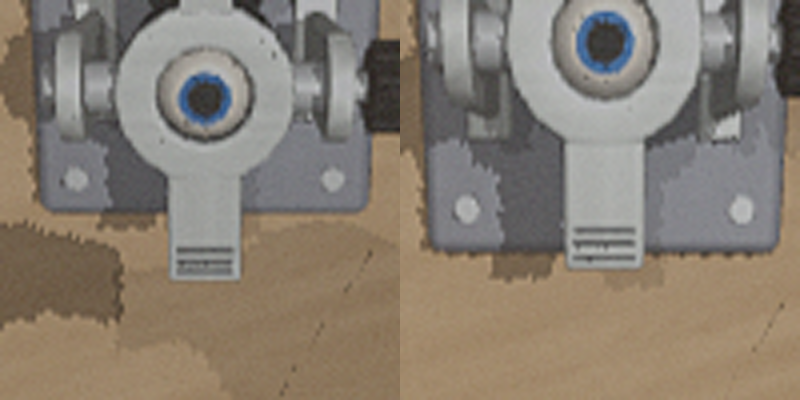

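```bash
python3 - <<'E'
from h import *
import pickle
ca=cam("wrist",pickle.load(open("pics/c.T","rb")));cb=cam("wrist",pickle.load(open("pics/d.T","rb")))
O=np.array([.471,-.3266,0]);c,s=np.cos(-.2836),np.sin(-.2836);M=np.array([[c,s,0],[-s,c,0],[0,0,1]])
def f(n,a,b,oa,ob):
    p,r=tri([ca,cb],[(204.6+a[0]/4,oa-.4+a[1]/4),(204.6+(b[0]-400)/4,ob-.4+b[1]/4)]);q=1e3*M@(p-O);print(n,q,r[0]);return q
for n,a,b in[("s1",(66,43),(456,74)),("s2",(343,43),(754,73)),("s3",(332,299),(743,369)),("s4",(76,299),(467,369))]:f(n,a,b,95,18)
h=f("hinge",(206,97),(606,61),95,18)
rl=f("ringL",(115,213),(510,200),95,18);rr=f("ringR",(294,213),(702,200),95,18)
t=f("tabend",(205,278.5),(605,267.5),125,58);g=f("groove1",(205,249),(605,229),125,58)
p=f("pupil",(205.5,97),(606,42),125,58);i=f("iris",(205.5,97.5),(606,43),125,58)
j=f("ringtop-bot-junction",(205,177),(605,139),125,58)
for a,b in((h,t),(h,g),(j,t)):
    d=a-b;print(np.degrees(np.arctan2(d[2],d[0])),np.linalg.norm(d))
E
```

```text
s1 [36.0845 37.9283 16.6489] 0.00010193907772696403
s2 [ 36.0813 -38.0294  17.8327] 0.00012581800964484624
s3 [-35.8041 -38.0653  17.8114] 0.00036427891050966105
s4 [-35.8511  37.9453  17.564 ] 7.749093406533344e-05
hinge [25.5091 -0.4198 79.0302] 2.6669317498430208e-05
ringL [-0.2255 20.1515 79.3124] 0.00038642620768356136
ringR [ -0.223  -20.6754  79.3493] 3.0110497251216122e-05
tabend [-47.1768  -0.2355  74.3634] 6.39190491059977e-05
groove1 [-38.572   -0.2323  77.1853] 6.0096037469241646e-05
pupil [-0.8229 -0.3793 81.2383] 9.283885760731198e-05
iris [-0.9835 -0.3796 80.9653] 9.303669462325981e-05
ringtop-bot-junction [-19.7861  -0.225   80.3833] 5.24701380655767e-05
3.673602105894053 72.83583045688597
1.6490263081308805 64.10793335958952
12.395426100595635 28.04439596683797
```

Results from the two views:
- **Ring:** it is shut after release.
- **Eye tilt:** the gaze is tilted about 6°. The ring face is 79.3 mm high at its centre and 74.4 mm at the tab end.

Next is the pen.

Converted, -0.044 m is -0.88, 0.0088 m is 0.176, -0.14 rad / 4 = -0.035.

Call:
{"fn": "nudge_tcp", "kwargs": {"offsets": [0,0,-0.6,0,0.8,0,0,-0.6,0,0.8,0.176,-0.88,-0.06,0,0.8,0.176,-0.88,-0.06,0,0.8,0.176,-0.88,-0.06,0,0.8,0.176,-0.88,-0.06,0,0.8,0.176,-0.88,-0.06,0,0.8,0.176,-0.88,-0.06,0,0.8,0.176,-0.88,-0.06,0,0.8,0.176,-0.88,-0.06,0,0.8,0,0,0,-0.035,0.8,0,0,0,-0.035,0.8,0,0,0,0,0.8,0,0,0,0,0.8,0,0,0,0,0.8], "only": "eef|cont|wid"}}

```text
eef_pos: [0.5293, 0.0221, 0.2653]
contact_force: [-0.9, 0.7, -0.0]
gripper_width: 0.801
```

```bash
python3 look.py e
```

```text
9.2 [ 0.1722  0.2321 -0.3882  1.8402  0.0985  1.0881 -1.8298] [[ 1.     -0.0066 -0.      0.5293]
 [-0.0066 -1.     -0.0001  0.0221]
 [-0.      0.0001 -1.      0.2653]]
```

Call:
{"fn": "nudge_tcp", "kwargs": {"offsets": [0.4,0,0,0,0.8,0.5,0,0,0,0.8,0,0,0,0,0.8,0,0,0,0,0.8,0,0,0,0,0.8], "only": "eef|cont|wid"}}

```text
eef_pos: [0.5735, 0.0223, 0.2652]
contact_force: [-0.6, -0.1, -0.2]
gripper_width: 0.796
```

```bash
python3 look.py f; python3 - <<'E'
from h import *
import pickle
ims=[]
for n in "ef":
    T=pickle.load(open(f"pics/{n}.T","rb"));u=proj(cam("wrist",T),np.array([.609,.021,.13]));x=int(u[0]-66);y=max(int(u[1]-80),0);print(n,x,y)
    ims.append(cv2.resize(cv2.imread(f"pics/{n}.png")[y:y+150,x:x+133],(399,450),interpolation=cv2.INTER_CUBIC))
cv2.imwrite("pics/ef.png",np.hstack(ims))
E
```

```text
9.85 [ 0.1565  0.3074 -0.3773  1.7422  0.1244  1.1162 -1.8338] [[ 1.     -0.0034 -0.0008  0.5735]
 [-0.0034 -1.     -0.0002  0.0223]
 [-0.0008  0.0002 -1.      0.2652]]
e 190 25
f 191 69
```

View pics/ef.png

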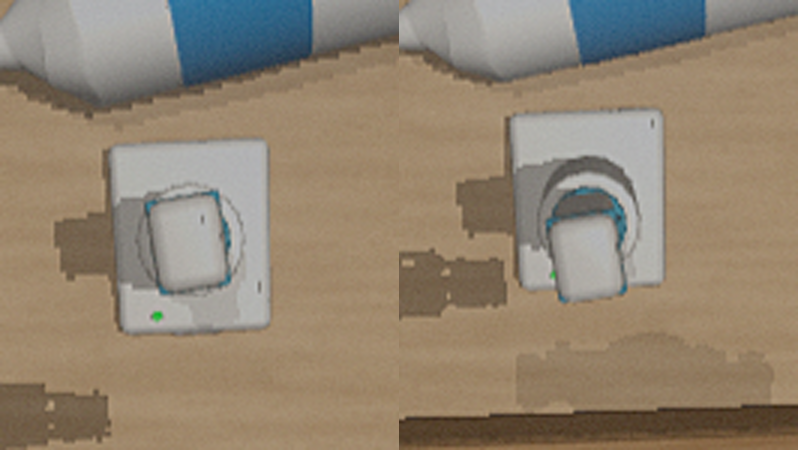

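Left crop (pose e): the pen's top face is centred at (190,244), turned about 0.147 rad. Right crop (pose f): it is centred at (589,253). The stand foot is square, with the bottle well behind it.

```bash
python3 - <<'E'
from h import *
import pickle
ce,cf=[cam("wrist",pickle.load(open(f"pics/{n}.T","rb"))) for n in "ef"]
E=lambda u:(189.67+u[0]/3,24.67+u[1]/3)
F=lambda u:(190.67+(u[0]-399)/3,68.67+u[1]/3)
p,r=tri([ce,cf],[E((189.5,244)),F((590,253))]);print(p,r)
q=[onz(ce,E(u),p[2]) for u in[(148,204),(218,192),(230,285),(162,294)]]
q2=[onz(cf,F(u),p[2]) for u in[(553,216),(617,207),(626,288),(563,300)]]
for k in(q,q2):
    print(np.mean(k,0),[np.linalg.norm(k[i]-k[i-1]) for i in range(4)],[np.arctan2(*(k[a]-k[b])[1::-1]) for a,b in((0,3),(1,2))],[np.arctan2(-(k[a]-k[b])[0],(k[a]-k[b])[1]) for a,b in((0,1),(3,2))])
f=[onz(ce,E(u),.015) for u in[(108,148),(268,141),(270,328),(120,332)]];print("foot",np.mean(f,0))
E
```

```text
[0.6086 0.0244 0.1481] [0.00036594810149526277, 0.0003659481014952684]
[0.6085 0.0247 0.1481] [np.float64(0.027028649792954117), np.float64(0.021709085140783554), np.float64(0.02770559837629664), np.float64(0.02173060216674318)] [np.float64(0.13770119049596732), np.float64(0.13842944276608585)] [np.float64(0.1513081182374395), np.float64(0.12014180561074513)]
[0.6085 0.0241 0.1481] [np.float64(0.028067625602157115), np.float64(0.020924063424598325), np.float64(0.0268865300804771), np.float64(0.02148711737534538)] [np.float64(0.09912246554558592), np.float64(0.11735635549405912)] [np.float64(0.13403248256879338), np.float64(0.1884049731771411)]
foot [0.6083 0.0252 0.015 ]
```

The rows are not in the units I measure in: shifts go in shares of 50 mm and turns go in shares of 4 rad. I convert before sending: 0.03 m is 0.6, 0.02 m is 0.4, -0.138 rad / 4 = -0.0345.

Call:
{"fn": "nudge_tcp", "kwargs": {"offsets": [0,0,0,-0.0345,0.8,0.35,0.024,0,0,0.8,0.35,0.024,0,0,0.8,0,0,0.6,0,0.8,0,0,0.6,0,0.8,0,0,0.6,0,0.8,0,0,0.6,0,0.8,0,0,0.4,0,0.8,0,0,0.28,0,0.8,0,0,0,0,0.8,0,0,0,0,0.8]}}

```text
t: 11.1
eef_pos: [0.6097, 0.0247, 0.112]
tool_rot: [-0.0, 0.998, 0.067, 0.0]
contact_force: [0.5, -0.3, 0.4]
gripper_width: 0.797
grasp_force: 0.0
```

Call:
{"fn": "nudge_tcp", "kwargs": {"offsets": [0,0,0,0,0.1,0,0,0,0,0.1,0,0,0,0,0.1,0,0,0,0,0.1,0,0,0,0,0.1,0,0,0,0,0.1,0,0,0,0,0.1,0,0,0,0,0.1], "grip_force": 25}}

```text
t: 11.9
eef_pos: [0.6098, 0.0246, 0.1121]
tool_rot: [0.0, 0.998, 0.067, 0.001]
contact_force: [-1.2, -0.1, 6.0]
gripper_width: 0.252
grasp_force: 27.9
```

Converted, -0.015 m is -0.3, -0.01 m is -0.2.

Call:
{"fn": "nudge_tcp", "kwargs": {"offsets": [0,0,-0.2,0,0.1,0,0,-0.3,0,0.1,0,0,-0.3,0,0.1,0,0,-0.3,0,0.1,0,0,-0.3,0,0.1,0,0,-0.3,0,0.1,0,0,0,0,0.1,0,0,0,0,0.1,0,0,0,0,0.1]}}

```text
t: 12.8
eef_pos: [0.6087, 0.0245, 0.1955]
tool_rot: [0.0, 0.998, 0.067, -0.001]
contact_force: [0.6, 0.4, -0.7]
gripper_width: 0.258
grasp_force: 27.2
```

```bash
python3 look.py g
```

```text
12.8 [ 0.1475  0.4338 -0.3819  1.7334  0.1858  1.0116 -1.7376] [[ 0.9909  0.1344 -0.0014  0.6087]
 [ 0.1344 -0.9909 -0.0002  0.0245]
 [-0.0015  0.     -1.      0.1955]]
```

Call:
{"fn": "nudge_tcp", "kwargs": {"offsets": [-0.5,0,0,0,0.1,-0.5,0,0,0,0.1,0,0,0.5,0,0.1,0,0,0.5,0,0.1,0,0,0,0,0.1,0,0,0,0,0.1,0,0,0,0,0.1]}}

```text
t: 13.65
eef_pos: [0.5607, 0.0182, 0.1474]
tool_rot: [-0.0, 0.998, 0.067, 0.001]
contact_force: [-0.1, -0.2, 0.2]
gripper_width: 0.251
grasp_force: 27.2
```

```bash
python3 look.py i;python3 - <<'E'
from h import *
g=cv2.imread("pics/g.png")[130:384,160:360];i=cv2.imread("pics/i.png")[130:384,160:360];s=cv2.imread("pics/i_s.png")
cv2.imwrite("pics/gi.png",np.hstack([cv2.resize(k,(400,508),interpolation=cv2.INTER_CUBIC) for k in(g,i)]))
E
```

```text
13.65 [ 0.1616  0.4149 -0.3838  1.8911  0.1987  0.8709 -1.757 ] [[ 0.9909  0.1344  0.0016  0.5607]
 [ 0.1344 -0.9909  0.0003  0.0182]
 [ 0.0017 -0.0001 -1.      0.1474]]
```

View pics/gi.png

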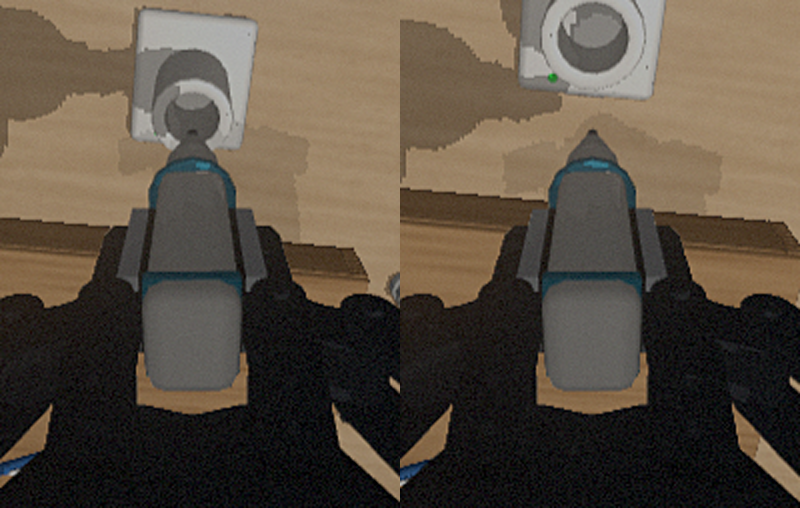

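Converted, -0.025 m is -0.5, 0.0214 m is 0.428, 0.147 rad / 4 = 0.0368.

```bash
python3 - <<'E'
from h import *
c=bot.camera_info("wrist");C=cam("wrist",np.eye(4))
for t in(0,4,6,8):
    a=np.radians(t)
    print(t,[proj(C,np.array([112*np.sin(a),0,-19+112*np.cos(a)+k])/1e3) for k in(-3,0,3)])
E
```

```text
0 [array([256.3174, 195.8296]), array([256.3121, 194.7698]), array([256.3069, 193.7338])]
4 [array([256.3196, 187.9556]), array([256.3142, 186.9739]), array([256.309 , 186.0144])]
6 [array([256.3211, 184.0285]), array([256.3157, 183.0856]), array([256.3104, 182.1642])]
8 [array([256.3228, 180.1064]), array([256.3174, 179.2024]), array([256.312, 178.319])]
```

Call:
{"fn": "nudge_tcp", "kwargs": {"offsets": [0,0,-0.5,0,0.1,0,0,-0.5,0,0.1,0,0,0,0.0368,0.1,0,0,0,0.0368,0.1,0,0,0,0.0368,0.1,0,0,0,0.0368,0.1,0,0,0,0.0368,0.1,0.428,-0.165,0,0,0.1,0.428,-0.165,0,0,0.1,0.428,-0.165,0,0,0.1,0.428,-0.165,0,0,0.1,0,0,0,0,0.1,0,0,0,0,0.1]}}

```text
t: 15.1
eef_pos: [0.6491, -0.0031, 0.1964]
tool_rot: [-0.0, 0.955, -0.296, -0.0]
contact_force: [-0.1, 0.7, -1.4]
gripper_width: 0.255
grasp_force: 27.2
```

Converted, 0.023 m is 0.46, 0.022 m is 0.44.

Call:
{"fn": "nudge_tcp", "kwargs": {"offsets": [0,0,0.44,0,0.1,0,0,0.46,0,0.1,-0.12,0,0,0,0.1,-0.12,0,0,0,0.1,-0.08,0,0,0,0.1,-0.08,0,0,0,0.1,-0.06,0,0,0,0.1,0,0,0,0,0.1,0,0,0,0,0.1], "grip_force": 20}}

```text
t: 16.0
eef_pos: [0.631, 0.0096, 0.1522]
tool_rot: [-0.0, 0.955, -0.296, 0.001]
contact_force: [1.1, -0.2, 0.5]
gripper_width: 0.253
grasp_force: 27.0
```

Call:
{"fn": "nudge_tcp", "kwargs": {"offsets": [-0.04,0,0,0,0.1,-0.04,0,0,0,0.1,-0.04,0,0,0,0.1,0,0,0,0,0.1,0,0,0,0,0.1]}}

```text
t: 16.5
eef_pos: [0.6253, 0.0133, 0.1515]
tool_rot: [-0.0, 0.955, -0.296, 0.0]
contact_force: [3.4, -0.7, 3.4]
gripper_width: 0.255
grasp_force: 27.2
```

```bash
python3 look.py j
```

```text
16.5 [ 0.0516  0.4891 -0.2316  1.7407  0.1353  0.9269 -2.406 ] [[ 0.8253 -0.5647  0.0004  0.6253]
 [-0.5647 -0.8253  0.0001  0.0133]
 [ 0.0003 -0.0003 -1.      0.1515]]
```

```bash
cat > col.py <<'E'
import sys,cv2,numpy as np
for n in sys.argv[1:]:
    i=cv2.imread(f"pics/{n}.png").astype(int)
    k=i[160:222,255:259].mean(1)
    print(n," ".join(f"{r+160}:{int(v.mean())}/{int(v[0]-v[2])}" for r,v in enumerate(k)))
E
python3 col.py i j
```

```text
i 160:88/-5 161:88/-8 162:86/-8 163:88/-9 164:86/-5 165:79/-9 166:120/-6 167:169/-5 168:178/-4 169:174/-4 170:173/-7 171:172/-8 172:169/-8 173:164/-8 174:155/-7 175:153/-9 176:146/-7 177:128/-3 178:112/-26 179:137/-54 180:137/-50 181:134/-51 182:136/-48 183:133/-52 184:132/-49 185:132/-51 186:130/-52 187:126/-51 188:117/-47 189:116/-48 190:116/-48 191:116/-48 192:117/-49 193:116/-50 194:103/-41 195:54/-10 196:54/-11 197:67/-8 198:77/-7 199:77/-7 200:74/-9 201:79/-9 202:84/-8 203:83/-11 204:81/-7 205:82/-11 206:80/-10 207:80/-9 208:64/3 209:54/19 210:83/51 211:107/77 212:99/76 213:85/58 214:66/36 215:71/26 216:80/-6 217:82/-11 218:82/-8 219:83/-8 220:82/-9 221:83/-8
j 160:173/-6 161:171/-5 162:171/-6 163:172/-6 164:170/-6 165:171/-6 166:172/-7 167:171/-7 168:171/-7 169:172/-6 170:172/-8 171:172/-8 172:171/-7 173:171/-8 174:170/-7 175:171/-8 176:169/-7 177:171/-7 178:173/-6 179:170/-7 180:140/-7 181:89/-7 182:96/-8 183:100/-8 184:93/-7 185:64/-6 186:57/-4 187:61/-1 188:74/-1 189:83/-7 190:82/-5 191:82/-8 192:83/-7 193:83/-6 194:91/-6 195:98/-8 196:97/-6 197:96/-5 198:98/-5 199:95/-7 200:99/-6 201:101/-8 202:87/-7 203:63/11 204:62/33 205:84/55 206:104/74 207:98/74 208:91/70 209:92/77 210:84/64 211:82/2 212:103/-11 213:101/-7 214:100/-7 215:100/-6 216:101/-7 217:99/-7 218:100/-7 219:100/-6 220:96/-5 221:96/-7
```

Converted, 0.008 m is 0.16, -0.001 m is -0.02.

Call:
{"fn": "nudge_tcp", "kwargs": {"offsets": [-0.02,0,0,0,0.1,-0.02,0,0,0,0.1,0,0,0,0,0.1,0.16,0,0,0,0.1,0.16,0,0,0,0.1,0,0,0,0,0.1,0,0,0,0,0.1,0,0,0,0,0.1]}}

```text
t: 17.45
eef_pos: [0.6361, 0.0055, 0.1508]
tool_rot: [0.0, 0.955, -0.296, -0.001]
contact_force: [1.0, -0.1, -1.0]
gripper_width: 0.252
grasp_force: 26.7
```

```bash
python3 look.py k; python3 col.py k
```

```text
17.45 [ 0.061   0.5063 -0.2279  1.7131  0.1358  0.9388 -2.3906] [[ 0.8253 -0.5647 -0.0013  0.6361]
 [-0.5647 -0.8253  0.0002  0.0055]
 [-0.0012  0.0006 -1.      0.1508]]
k 160:130/-50 161:123/-47 162:102/-18 163:118/-3 164:140/-6 165:153/-8 166:157/-7 167:163/-8 168:165/-7 169:169/-7 170:169/-7 171:170/-7 172:169/-7 173:169/-7 174:168/-7 175:169/-7 176:169/-7 177:168/-7 178:168/-8 179:169/-8 180:172/-7 181:165/-7 182:117/-7 183:62/-4 184:59/-2 185:68/-2 186:83/-6 187:81/-5 188:82/-8 189:83/-6 190:82/-5 191:84/-9 192:92/-7 193:98/-7 194:101/-8 195:100/-7 196:98/-8 197:99/-6 198:99/-7 199:92/-5 200:91/-8 201:79/-3 202:58/27 203:62/31 204:84/56 205:105/77 206:90/74 207:90/72 208:88/72 209:81/44 210:88/-4 211:104/-8 212:102/-5 213:100/-6 214:100/-7 215:101/-5 216:99/-6 217:99/-7 218:98/-5 219:98/-6 220:98/-5 221:95/-6
```

Converted, 0.0406 m is 0.812, -0.035 m is -0.7, -0.106 rad / 4 = -0.0265.

Call:
{"fn": "nudge_tcp", "kwargs": {"offsets": [0,0,-0.7,0,0.1,0,0,-0.7,0,0.1,0,0,0,-0.0263,0.1,0,0,0,-0.0265,0.1,0,0,0,-0.0263,0.1,-0.174,0.812,0,0,0.1,-0.174,0.812,0,0,0.1,-0.174,0.812,0,0,0.1,-0.174,0.812,0,0,0.1,-0.174,0.812,0,0,0.1,-0.174,0.812,0,0,0.1,-0.174,0.812,0,0,0.1,-0.174,0.812,0,0,0.1,-0.174,0.812,0,0,0.1,0,0,0,0,0.1,0,0,0,0,0.1,0,0,0,0,0.1], "grip_force": 40}}

```text
t: 19.3
eef_pos: [0.4598, -0.3222, 0.2214]
tool_rot: [-0.0, 0.99, -0.141, 0.0]
contact_force: [0.4, 0.7, -0.5]
gripper_width: 0.257
grasp_force: 42.9
```

```bash
python3 hf.py
```

```text
t 19.3 holder xyz mm [-11.9839   1.1172 221.4143] yaw -0.2825203941680212 F [ 0.448   0.6997 -0.4562]
```

Converted, 0.015 m is 0.3, 0.0015 m is 0.03.

Call:
{"fn": "nudge_tcp", "kwargs": {"offsets": [-0.014,0.03,0.3,0,0.1,0,0,0.3,0,0.1,0,0,0,0,0.1,0,0,0,0,0.1,0,0,0,0,0.1]}}

```text
t: 19.8
eef_pos: [0.4589, -0.3244, 0.1922]
tool_rot: [0.0, 0.99, -0.141, 0.001]
contact_force: [-0.1, -0.5, -0.1]
gripper_width: 0.252
grasp_force: 42.9
```

```bash
python3 hf.py; python3 look.py m; python3 col.py m; python3 - <<'E'
import cv2,numpy as np
a=cv2.imread("pics/m.png")[130:230,205:305];s=cv2.imread("pics/m_s.png")[120:220,240:340]
cv2.imwrite("pics/m2.png",np.hstack([cv2.resize(i,(400,400),interpolation=cv2.INTER_CUBIC) for i in(a,s)]))
E
```

```text
t 19.8 holder xyz mm [-12.2823  -1.2403 192.1538] yaw -0.2830400459880491 F [-0.1096 -0.4655 -0.1362]
19.8 [ 0.65    0.3413 -0.1801  1.8611  0.0739  0.9442 -1.4171] [[ 0.9602 -0.2793  0.0012  0.4589]
 [-0.2793 -0.9602 -0.0005 -0.3244]
 [ 0.0013  0.0001 -1.      0.1922]]
m 160:170/-1 161:168/-1 162:166/-1 163:162/-2 164:164/0 165:163/0 166:160/-1 167:147/-5 168:150/-11 169:162/-12 170:166/-12 171:174/-7 172:172/3 173:140/29 174:87/75 175:76/45 176:52/0 177:52/-5 178:51/-6 179:50/-5 180:50/-2 181:57/10 182:60/19 183:61/7 184:64/-6 185:66/-2 186:77/-4 187:79/-5 188:79/-5 189:79/-4 190:79/-5 191:82/-5 192:86/-5 193:96/-6 194:95/-5 195:99/-7 196:95/-6 197:90/-6 198:87/-4 199:86/-6 200:82/-8 201:76/-2 202:55/23 203:59/36 204:86/58 205:104/78 206:92/73 207:88/74 208:87/75 209:84/49 210:88/-3 211:98/-10 212:97/-8 213:97/-6 214:95/-8 215:95/-6 216:96/-9 217:96/-6 218:96/-6 219:97/-6 220:94/-9 221:98/-8
```

View pics/m2.png

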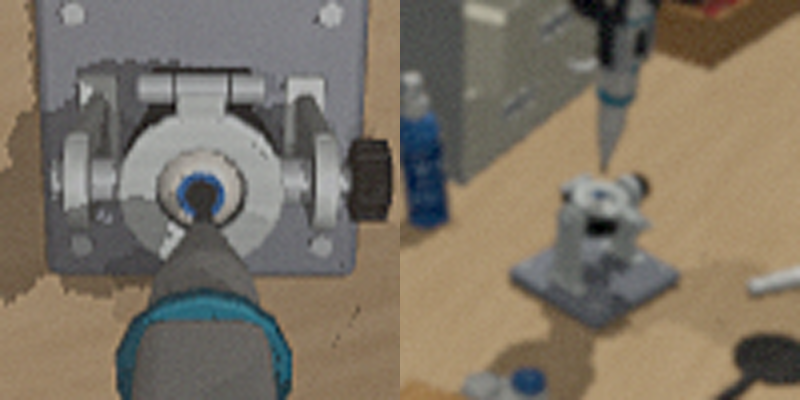

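The left crop shows the tip end at about (203,208), just below and nearer than the pupil centre at about (201,193), with the ring shut. The right crop shows the pen leaning as intended over the eye.

```bash
python3 - <<'E'
from h import *
import pickle
T=pickle.load(open("pics/m.T","rb"));C=cam("wrist",T)
O=np.array([.471,-.3266,0]);c,s=np.cos(-.2836),np.sin(-.2836);M=np.array([[c,s,0],[-s,c,0],[0,0,1]])
print("pred pupil px",proj(C,O+M.T@np.array([-.9,-.37,81.2])/1e3))
print("pred screws",[proj(C,O+M.T@np.array(k)/1e3) for k in([36,38,17.5],[36,-38,17.5])],"seen",(204.6+73/4,129.6+14/4),(204.6+331/4,129.6+13/4))
C0=cam("wrist",np.eye(4))
# tool-frame points (z=const in tool)
print("pupil in tool",1e3*onz(C0,(254.9,178.9),.111))
for k in(.0905,.0925):
  print("tip ctr in tool",1e3*onz(C0,(255.4,185),k))
  print("tip ctr (pen vertical, i)",1e3*onz(C0,(256,197),k+.0007))
# refine columns: dark tip columns & iris
im=cv2.imread("pics/m.png").astype(int)
for r in(176,178,180,182,184,186):print(r,[f"{x}:{im[r,x].mean():.0f}/{im[r,x,0]-im[r,x,2]}" for x in range(245,266)])
E
```

```text
pred pupil px [255.0766 177.9517]
pred screws [array([222.5864, 133.1295]), array([287.164 , 133.1268])] seen (222.85, 133.1) (287.35, 132.85)
pupil in tool [ 10.249   -1.0555 111.    ]
tip ctr in tool [10.23   -0.5276 90.5   ]
tip ctr (pen vertical, i) [-1.7962  0.0248 91.2   ]
tip ctr in tool [ 9.6115 -0.531  92.5   ]
tip ctr (pen vertical, i) [-2.5151  0.0261 93.2   ]
176 ['245:115/-10', '246:132/-9', '247:146/-11', '248:167/-18', '249:145/15', '250:101/77', '251:88/70', '252:68/20', '253:48/-9', '254:46/-8', '255:48/-11', '256:46/-14', '257:49/-9', '258:67/35', '259:73/50', '260:124/49', '261:177/-12', '262:168/-16', '263:161/-13', '264:157/-11', '265:95/-10']
178 ['245:111/-10', '246:138/-12', '247:111/-12', '248:123/-18', '249:103/53', '250:97/96', '251:62/19', '252:53/-12', '253:49/-3', '254:52/-5', '255:53/-4', '256:53/-4', '257:50/-2', '258:49/-17', '259:77/41', '260:88/89', '261:154/16', '262:165/-15', '263:161/-14', '264:153/-12', '265:86/-10']
180 ['245:76/-3', '246:99/-11', '247:108/-8', '248:119/-16', '249:98/18', '250:74/44', '251:81/53', '252:54/-4', '253:50/-11', '25
[... 318 characters left out ...]
8/-5', '257:55/6', '258:87/84', '259:96/62', '260:142/-1', '261:148/-18', '262:139/-13', '263:117/-10', '264:49/-8', '265:78/-7']
184 ['245:112/-2', '246:112/-1', '247:47/-5', '248:52/-5', '249:98/-9', '250:134/-16', '251:131/-15', '252:155/0', '253:72/7', '254:46/-3', '255:52/-3', '256:56/-1', '257:51/-9', '258:97/-12', '259:140/-16', '260:130/-15', '261:106/-8', '262:47/-6', '263:61/-5', '264:118/0', '265:144/1']
186 ['245:113/-4', '246:111/-1', '247:175/1', '248:165/2', '249:106/-3', '250:60/-1', '251:48/-3', '252:71/-5', '253:76/-3', '254:81/-3', '255:80/-3', '256:81/-10', '257:79/2', '258:71/-5', '259:48/-3', '260:62/0', '261:94/-2', '262:124/1', '263:144/-3', '264:147/-1', '265:149/0']
```

Converted, 0.003 m is 0.06, -0.0011 m is -0.022.

```bash
cat > fz.py <<'E'
from h import *
F=[];Z=[]
for k in range(10):
    bot.read_camera("wrist");o=bot.get_obs();F.append(o["contact_force"]);Z.append(o["eef_pos"])
O=np.array([.471,-.3266,0]);c,s=np.cos(-.2836),np.sin(-.2836);M=np.array([[c,s,0],[-s,c,0],[0,0,1]])
print("t",o["t"],"F",np.mean(F,0),"sd",np.std(F,0)[2],"holder pos",1e3*M@(np.mean(Z,0)-O),"sd",1e3*np.std(Z,0)[2])
E
python3 fz.py
```

```text
t 20.45 F [ 0.2258 -0.264  -0.5754] sd 0.3346386922855214 holder pos [-12.975   -1.9024 191.5079] sd 0.20173400612161604
```

Call:
{"fn": "nudge_tcp", "kwargs": {"offsets": [-0.022,-0.01,0,0,0.1,0.006,0,0.06,0,0.1,0.006,0,0.06,0,0.1,0.006,0,0.06,0,0.1,0.006,0,0.06,0,0.1,0,0,0,0,0.1,0,0,0,0,0.1], "only": "cont"}}

```text
contact_force: [-0.0, -0.3, -0.5]
```

```bash
python3 fz.py
```

```text
t 21.65 F [-0.0765 -0.1133 -0.721 ] sd 0.46146805802598984 holder pos [-12.8973  -1.3781 179.3964] sd 0.04786577075552199
```

Converted, 0.0011 m is 0.022, -0.0006 m is -0.012.

Call:
{"fn": "nudge_tcp", "kwargs": {"offsets": [0.022,-0.012,0,0,0.1,0,0,0,0,0.1,0,0,0,0,0.1,0,0,0,0,0.1], "only": "cont"}}

```text
contact_force: [0.2, -0.1, 0.1]
```

```bash
python3 fz.py; python3 look.py n; python3 - <<'E'
from h import *
im=cv2.imread("pics/n.png").astype(int)
b=(im[...,0]-im[...,2])[165:200,235:275]
ys,xs=np.where(b>35);print(xs.min()+235,xs.max()+235,ys.min()+165,ys.max()+165)
for r in range(166,194,2):print(r," ".join(f"{im[r,x].mean():.0f}/{im[r,x,0]-im[r,x,2]}" for x in range(245,267)))
import pickle
T=pickle.load(open("pics/n.T","rb"));C=cam("wrist",T)
O=np.array([.471,-.3266,0]);c,s=np.cos(-.2836),np.sin(-.2836);M=np.array([[c,s,0],[-s,c,0],[0,0,1]])
print("pred pupil px",proj(C,O+M.T@np.array([-.9,-.37,81.2])/1e3))
E
```

```text
t 22.55 F [ 0.0553 -0.0175 -0.7349] sd 0.4909161173504075 holder pos [-11.875   -0.7751 179.2993] sd 0.013391600285521239
22.55 [ 0.6474  0.3571 -0.179   1.8716  0.0784  0.9196 -1.4231] [[ 0.9599 -0.2804  0.      0.4594]
 [-0.2804 -0.9599 -0.     -0.324 ]
 [ 0.      0.     -1.      0.1793]]
249 261 177 186
166 166/-2 163/-1 164/1 164/-3 163/-1 165/-2 163/1 164/1 163/0 162/-1 166/-1 162/-1 163/0 164/-2 164/-2 163/1 164/-3 165/-1 166/0 164/-2 167/0 167/-1
168 165/-2 167/-1 168/2 163/-1 163/0 165/-2 163/-1 164/-1 167/0 161/-2 163/-1 160/-1 163/-3 163/0 164/0 163/0 164/0 166/-1 164/-1 165/0 167/-1 167/0
170 163/-1 164/1 164/-4 163/-2 163/-2 164/0 163/-1 155/0 150/-2 153/-2 151/-4 154/-3 157/-2 156/-1 154/-2 160/0 161/-3 164/0 163/2 163/-2 163/-1 164/0
172 160/1 158/2 161/1 155/2 140/-5 115/-7 131/-11 143/-13 151/-14 155/-13 162/-13 157/-12 155/-13 157/-11 146/-13 141/-11 145/-6 137/-2 158/0 158/-1 160/-1 158/-1
174 159/0 143/-1 119/-7 131/-13 146/-9 152/-11 156/-11 160/-10 163/-12 165/-14 170/-10 172/-10 168/-11 168/-12 167/-12 166/-13 163/-13 133/-9 120/-
[... 707 characters left out ...]
/4 45/-4 46/-6 49/-4 53/-2 48/-6 46/-10 67/22 91/77 79/76 153/-19 144/-13 138/-13 83/-8 43/-2
186 69/-2 64/-5 92/-9 109/-9 116/-14 113/2 80/49 79/35 65/-7 77/-9 83/-9 82/-3 76/0 81/4 84/67 106/46 158/-19 144/-15 138/-10 113/-12 59/-1 99/0
188 111/-3 90/-2 50/-4 52/-10 84/-10 98/-11 78/-10 74/-10 80/-5 78/-9 74/-7 78/-7 80/-10 79/-7 76/-9 99/-7 116/-11 102/-12 35/-9 63/3 120/0 146/-2
190 118/-3 117/-1 112/-2 113/-2 75/-1 69/-5 79/-1 83/-5 79/-5 80/-4 77/-7 76/-2 80/-2 80/-4 81/-3 78/-3 80/-8 88/-1 121/1 144/-1 145/-3 147/-3
192 112/0 114/-3 112/-2 72/-7 77/-6 76/-4 76/-6 76/-6 81/-7 83/-6 89/-6 91/-5 90/-7 84/-6 83/-4 82/-6 83/-4 73/-7 93/-7 142/0 144/0 143/0
pred pupil px [255.5404 181.8832]
```

Converted, 0.002 m is 0.04, -0.0003 m is -0.006.

Call:
{"fn": "nudge_tcp", "kwargs": {"offsets": [-0.006,0,0,0,0.1,0.004,0,0.04,0,0.1,0.002,0,0.02,0,0.1,0,0,0,0,0.1], "only": "cont"}}

```text
contact_force: [0.2, 0.7, -1.3]
```

```bash
python3 fz.py
```

```text
t 23.6 F [-0.1359 -0.0773 -0.8061] sd 0.49135036614521727 holder pos [-11.8567  -0.7712 176.3019] sd 0.06897191690841546
```

Call:
{"fn": "nudge_tcp", "kwargs": {"offsets": [0.004,0,0.04,0,0.1,0,0,0,0,0.1], "only": "cont"}}

```text
contact_force: [0.1, -0.2, 0.4]
```

```bash
python3 fz.py
```

```text
t 24.3 F [-0.103  -0.5427  0.9015] sd 0.4466413081029278 holder pos [-11.5109  -0.8145 174.4211] sd 0.03162577563167224
```

Call:
{"fn": "nudge_tcp", "kwargs": {"offsets": [0.004,0,0.04,0,0.1,0,0,0,0,0.1], "only": "cont"}}

```text
contact_force: [0.4, -0.4, 1.4]
```

```bash
python3 fz.py
```

```text
t 25.0 F [ 0.1622 -0.4839  1.418 ] sd 0.4837241627907193 holder pos [-11.3471  -0.7987 172.3715] sd 0.029192017060557567
```

Converted, 0.0009 m is 0.018, 0.0001 m is 0.002.

Call:
{"fn": "nudge_tcp", "kwargs": {"offsets": [0.002,0,0.018,0,0.1,0,0,0,0,0.1,0,0,0,0,0.1]}}

```text
t: 25.3
eef_pos: [0.4599, -0.3242, 0.1714]
tool_rot: [0.0, 0.99, -0.142, 0.0]
contact_force: [0.5, -1.3, 2.4]
gripper_width: 0.253
grasp_force: 43.2
```

```bash
python3 fz.py; python3 fz.py; python3 look.py p; python3 col.py p; python3 - <<'E'
import cv2,numpy as np
a=cv2.imread("pics/p.png")[150:225,205:305];s=cv2.imread("pics/p_s.png")[130:205,240:340]
cv2.imwrite("pics/p2.png",np.hstack([cv2.resize(i,(400,300),interpolation=cv2.INTER_CUBIC) for i in(a,s)]))
E
```

```text
t 25.8 F [ 0.4502 -0.5172  1.8894] sd 0.31368439926592595 holder pos [-11.3052  -0.7941 171.4518] sd 0.018907790142452904
t 26.3 F [ 0.2485 -0.4864  1.842 ] sd 0.5408484171449521 holder pos [-11.3177  -0.7707 171.4316] sd 0.013429469989102329
26.3 [ 0.6462  0.3672 -0.1783  1.8774  0.0811  0.9037 -1.4257] [[ 0.9599 -0.2804  0.0001  0.4599]
 [-0.2804 -0.9599 -0.0001 -0.3242]
 [ 0.0002  0.     -1.      0.1714]]
p 160:161/0 161:160/0 162:157/0 163:155/-1 164:156/0 165:161/0 166:165/-1 167:165/0 168:164/-1 169:161/0 170:161/0 171:163/0 172:160/0 173:152/-2 174:151/-12 175:159/-11 176:164/-14 177:169/-9 178:176/-3 179:164/7 180:97/68 181:82/66 182:67/25 183:47/-6 184:51/-4 185:62/-6 186:81/-5 187:79/-4 188:78/-6 189:75/-6 190:77/-4 191:79/-5 192:87/-5 193:94/-6 194:96/-6 195:96/-5 196:97/-6 197:96/-4 198:88/-6 199:85/-7 200:83/-8 201:76/-1 202:55/28 203:65/40 204:86/66 205:102/81 206:88/76 207:87/75 208:90/78 209:88/54 210:91/-3 211:98/-10 212:94/-9 213:95/-6 214:97/-5 215:97/-6 216:96/-6 217:97/-8 218:95/-6 219:96/-6 220:97/-7 221:95/-6
```

View pics/p2.png

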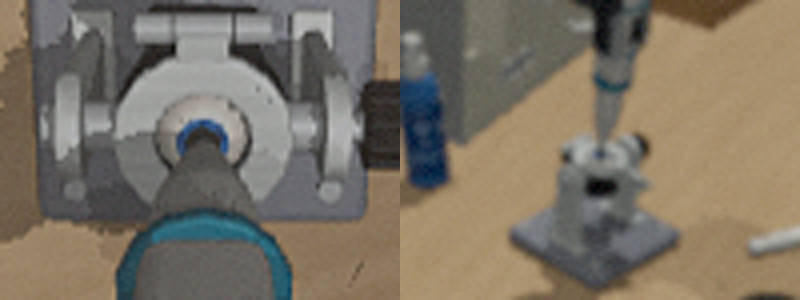

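The last picture shows the tip centred on the pupil, at about (205,140) against iris edges at 178 and 230. The ring is shut. The spring force is about 2.6 N, which means half travel.

```bash
python3 -c "
from station import bot
print(bot.hand_in())"
```

```text
the job is handed in; nothing more can be done
None
```

I handed the job in at about 26 s: the ring is snapped shut, the probe was lifted straight out, and its tip rests on the pupil, in line with the gaze as measured (pen about 6.1°, gaze about 6°), at about 2.6 N (half travel).

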